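# Hold a tube rack home in the corner of a rack reader

### The arm

A 7-joint arm with a two-finger parallel gripper is mounted at the origin on the work surface. World frame = base frame: x ahead of the robot, y to its left, z up, the work surface at z = 0. Lengths are in m, angles in rad, forces in N, time in s.
With the tool pointing down it reaches from about 0.4 to 0.85 m from the base axis. Payload 10.4 kg.
Tool frame: the origin (TCP) lies midway between the tips of the shut fingers; the grasp point (between the pads) lies 19 mm behind it; z points along the fingers, x is the direction in which the jaws open and shut, and the axes are right-handed (so a half turn about z gives the same grasp; the last joint's range is limited). The gripper opens to 85 mm and grips with 20 to 120 N. Pads are 22 mm wide; open, the fingers measure 114 mm over their backs; the gripper's body (76 mm by 85 mm) begins 54 mm behind the grasp point. The pads swing forward as they close: fully open they stand 13 mm farther back than shut.
Start: joints at [-1.174, 0.332, -0.065, 1.46, 0.022, 1.35, -0.088], TCP at [0.255, 0.571, 0.231] pointing down, gripper open.
Joint ranges: [-2.6, 2.6], [-0.5, 2.12], [-1.47, 1.34], [0.16, 2.42], [-1.27, 4.41], [0.06, 2.06], [-2.6, 2.6]. Speed limits (rad/s): [2.22, 2.22, 2.79, 2.79, 3.14, 3.14, 3.14].

### API

Orientations are given as a unit quaternion [x, y, z, w].
In Python, from workcell import manip, cams gives the robot as it stands.
- The arm moves only by the tool move_arm, never from a script. Its argument "moves" is a list of rows, each a list of 7 numbers: the turn, a rotation vector about the tool's x, y, z in degrees, then the shift along the tool's x, y, z in m, then the finger opening in m, from 0 to 0.0854. A call has 1 to 10 rows; each row is the pose to reach, as a shift and turn from the pose commanded when the call began, along the tool's axes at that moment; what a row does not reach only later rows make up. A row lasts 1/10 s, in which the tool goes at most 50 mm and 8.59 degrees, less where a joint would pass 70% of its speed; a pose out of reach is approached as far as the arm can. A call with a gripper value outside its range is refused whole. The fingers move at their own pace and stop on an object; "grip_force" is the grip in N (left out, the last holds). Time passes only in rows, so rows that repeat a pose let the fingers close. It gives the time, the measured TCP pose, the force and the opening at its end, in the units of the state.
- manip.get_obs(): the state, without advancing time (a new reading comes with each control period).
- cams.camera(name): name is "side" or "top" or "wrist"; returns the picture (400x640x3 uint8, red, green, blue); there is no depth.
- cams.camera_params(name): a dict with "fx", "fy", "cx", "cy" (pixels), "xyz" and "rotation" of the camera in the world. Camera axes: x right, y up, looking along -z (the intrinsics and any distortion apply to the point x, -y, -z); pixel columns grow to the right and rows downward; lengths in m; the calibration is good to about 2 mm. The wrist camera is an equidistant fisheye: a pixel r from the principal point sees the ray r / f radians off the axis. A picture is of the moment at which its call begins: read the wrist's pose just before it. camera_params takes no time and is no camera call; for the wrist camera it gives the pose at the moment of the call.
- manip.hand_in(): hands the job in, once; it reports no verdict.
The state is a dict: "clock": time; "joint_pos": joint angles; "joint_velocities": joint speeds; "tau": joint torques, N m; "position": TCP position; "ee_rot": TCP orientation; "ft_force": force on the tool from outside, world axes, zero at the start; "torque": the same for the moment, N m; "grip_width": opening from 0.0 (shut) to 1.0 (fully open).
Only numpy, scipy, OpenCV 4.12 (cv2) and the standard library are available. Lean on these libraries where they do the work, as an engineer would, in place of code of your own. Each camera call takes 0.05 s, during which the arm holds its last target. There are 200 camera calls.

### The job

The rack with the blue-capped tubes is next to be read on the white rack reader. Carry it upright onto the reader's dark glass with its cut, orange-dotted corner in the corner where the two metal rails meet, and push it home, flat on the glass and snug against both rails at once. Do not force it, leave the other things where they are, and finish while still holding the rack pressed against both rails, because it must not shift during the scan.

Things in the scene. Friction and masses are not known exactly. Their poses are not given: they have to be found in the camera images.
- blue_rack: The rack to read: white, about 0.18 kg, ten blue-capped tubes fixed in it. Origin: centre of the underside; x along its length, z up. Foot skirt 116 x 50 mm, 10 mm high; above it the body is 112 x 46 mm up to z 45 mm: grip it here, across the 46 mm, fingertips 11 mm or more above the underside to clear the reader's rails. Caps end at z 62 mm. The +x +y corner is cut by 10 mm, marked orange.
- blue_rack_key (a point): The point at the underside of the blue rack where its +x and +y sides would meet if the corner were not cut: at (58, 25, 0) mm in the rack's frame. Same axes as the rack.
- white_rack: A second rack of the same shape with white caps, three places empty; must stay where it is. The two racks may have changed places.
- reader: White flat housing 250 x 190 mm (x, y), 55 mm high, fixed, turned up to 17 degrees. Origin: centre of its underside at bench level. Flush in its flat top is a dark glass, 146 x 100 mm. Home, the rack's axes are parallel to the reader's and its centre is at (22, 31, 55) mm in the reader's frame. Pushes of 3 to 15 N are right; rack and reader must never be pressed together with more than 80 N in all.
- reader_corner (a point): Where the rails' inner faces would meet, at glass level: (80, 56, 55) mm in the reader's frame, marked by an orange square. Same axes as the reader. The rack's place lies towards -x and -y from here. Both aluminium rails are 10 mm thick and stand 8 mm above the glass; each begins 12 mm from this corner.
- end_rail: The rail along the +x end, 80 mm long in y: its inner face looks to -x of the reader and stops the short end of the rack. Origin: centre of its underside.
- side_rail: The rail along the reader's +y side, 130 mm long in x: its inner face looks to -y of the reader and stops the long side of the rack. Origin: centre of its underside. Rigid; the rack rubs on rails and glass with a friction coefficient of about 0.8 to 1.2, so a hard push on one rail or down on the glass can stop the rack short of the other rail.
- cassette: A white test cassette, 70 x 20 x 5 mm, lying on the bench; must stay where it is.
- marker: A black marker with a red cap, 140 mm long along x, 12 mm thick, lying on the bench; must stay where it is.
- kit_box: An open white carton of test pouches, 115 x 200 mm (x, y), about 85 mm high with the pouches; origin at the centre of its underside; must stay where it is.

How it is judged:
By the outcome, as a careful person would: the job done as asked, in the order asked, and still so for the second after the job is handed in, while the arm keeps its last pose, push and grip.
It also fails if it takes over 70 s, if anything falls off the work surface, if the arm or the gripper's body presses on something with over 40 N, if the wrist force passes 120 N, or if a joint passes its speed limit or range.

## Working session

There is one attempt and no reset: what is moved stays moved. The work goes in short steps, Python scripts to look and compute and a tool call to move; the robot and the scene stay as the last step left them, time stands still between calls to the robot, and variables do not carry over. Pictures are saved under pics/ and viewed, about 8 in all and at most 12, crops included, and the job is handed in when it is done.

Besides the shell and the picture viewer there is one more tool, called after "Call:" as name([rows], argument=value, ...), one row to a line, values as JSON. move_arm: Moves the arm, as the interface text tells. Its arguments: {"type":"object","properties":{"moves":{"type":"array","items":{"type":"array","items":{"type":"number"}}},"grip_force":{"type":"number"}},"required":["moves"]}

```bash
mkdir -p pics; ls; python3 - <<'E'
from workcell import manip,cams
import cv2
o=manip.get_obs(); print({k:o[k] for k in('clock','position','ee_rot','ft_force','grip_width')})
for n in('top','side','wrist'):
    im=cams.camera(n); cv2.imwrite(f'pics/{n}0.png',im[:,:,::-1]); print(n,cams.camera_params(n))
E
```

```text
pics
{'clock': 0.0, 'position': array([0.25456997, 0.57038067, 0.23052044]), 'ee_rot': array([ 8.38908905e-01,  5.44271359e-01, -5.99076954e-04,  4.21712479e-04]), 'ft_force': array([ 0.19608552,  0.57952118, -0.08087153]), 'grip_width': 0.9964061251203654}
top {'fx': 392.52743490676386, 'fy': 392.52743490676386, 'cx': 315.4280953984507, 'cy': 198.9321113661598, 'xyz': array([0.50706375, 0.02644394, 1.04263503]), 'rotation': array([-0.02962247,  0.03583164,  0.71001923, -0.70264592])}
side {'fx': 371.00297652990383, 'fy': 371.00297652990383, 'cx': 318.47251266817915, 'cy': 196.81915791823826, 'xyz': array([0.51124343, 0.81707103, 0.62424476]), 'rotation': array([-0.02706542,  0.46416289,  0.88465144, -0.03481531])}
wrist {'fx': 309.70691628693146, 'fy': 309.70691628693146, 'cx': 321.8545677937633, 'cy': 197.50688386721484, 'xyz': array([0.17873745, 0.60495176, 0.37318695]), 'rotation': array([-0.13802752, -0.08881198,  0.53684898,  0.82755907])}
```

View pics/top0.png

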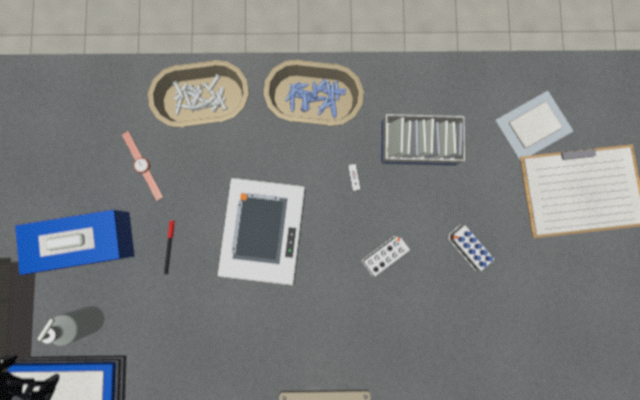

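View pics/side0.png

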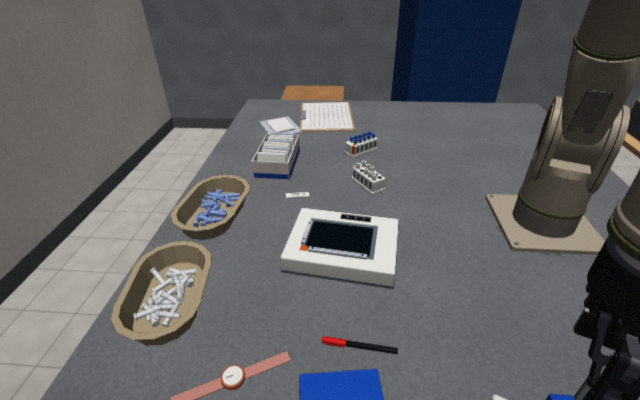

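The top view shows the blue rack at about (471,248), its orange corner near (455,230). The reader is at (261,231) with its orange square at (243,197), and the white rack is at (386,256). The side view agrees.

```bash
cat > h.py <<'E'
import numpy as np, cv2
from scipy.spatial.transform import Rotation as R
from workcell import manip,cams
def rays(p,px,fish=False):
    d=(np.atleast_2d(px)-[p['cx'],p['cy']])/p['fx']
    if fish:
        r=np.linalg.norm(d,axis=1)+1e-12; v=np.c_[d*(np.sin(r)/r)[:,None],np.cos(r)]
    else: v=np.c_[d,np.ones(len(d))]
    return R.from_quat(p['rotation']).apply(v*[1,-1,-1])
def onz(p,px,z,fish=False):
    v=rays(p,px,fish); return p['xyz']+v*((z-p['xyz'][2])/v[:,2])[:,None]
def proj(p,X,fish=False):
    v=R.from_quat(p['rotation']).inv().apply(np.atleast_2d(X)-p['xyz'])*[1,-1,-1]
    if fish:
        n=np.linalg.norm(v[:,:2],axis=1)+1e-12; d=v[:,:2]/n[:,None]*np.arctan2(n,v[:,2])[:,None]
    else: d=v[:,:2]/v[:,2:]
    return d*p['fx']+[p['cx'],p['cy']]
def masks(im):
    h=cv2.cvtColor(im,cv2.COLOR_RGB2HSV)
    return dict(blue=cv2.inRange(h,(100,110,50),(130,255,255)),orange=cv2.inRange(h,(3,130,120),(20,255,255)),white=cv2.inRange(h,(0,0,170),(180,45,255)))
def blobs(m,mn=3):
    n,l,s,c=cv2.connectedComponentsWithStats(m)
    return [(c[i],s[i,4],l==i) for i in range(1,n) if s[i,4]>=mn]
E
python3 - <<'E'
from h import *
im=cv2.imread('pics/top0.png')[:,:,::-1].copy(); p=cams.camera_params('top'); m=masks(im)
b=m['blue'].copy(); b[:, :435]=0; b[:,505:]=0; b[:215]=0;b[285:]=0
pts=cv2.findNonZero(b)[:,0,:]
c,s,a=cv2.minAreaRect(pts); bx=onz(p,cv2.boxPoints((c,s,a)),.06)
print('caps',onz(p,[c],.062),s); print(bx[:,:2]); 
for q,n,_ in blobs(m['orange'],2): print('orange',q,n,onz(p,[q],.055)[0],onz(p,[q],.01)[0])
for q,n,l in blobs(m['white'],2000):
    k=l.astype(np.uint8); r=cv2.minAreaRect(cv2.findNonZero(k)); w=onz(p,cv2.boxPoints(r),.055)[:,:2]
    print('white',q,n,r,'\n',w,np.linalg.norm(np.diff(w,axis=0),axis=1),w.mean(0))
z=cv2.resize(im[215:285,430:510],None,fx=5,fy=5,interpolation=2)
z2=cv2.resize(im[170:295,210:315],None,fx=3.8,fy=3.8,interpolation=2)
h=max(z.shape[0],z2.shape[0]); o=np.zeros((h,z.shape[1]+z2.shape[1],3),np.uint8);o[:z.shape[0],:z.shape[1]]=z;o[:z2.shape[0],z.shape[1]:]=z2
cv2.imwrite('pics/z.png',o[:,:,::-1]);print(o.shape)
E
```

```text
caps [[ 0.47004155 -0.37690036  0.062     ]] (34.96215057373047, 10.62982177734375)
[[ 0.49403116 -0.33980266]
 [ 0.51138949 -0.36053187]
 [ 0.44599268 -0.4154987 ]
 [ 0.42885088 -0.39478615]]
orange [243.36666667 196.53333333] 30 [0.60664679 0.19912149 0.055     ] [0.61118413 0.20698927 0.01      ]
orange [455.5 237. ] 2 [ 0.49917236 -0.33352921  0.055     ] [ 0.4988128  -0.34993081  0.01      ]
white [534.32955791 124.82754841] 2737 ((534.0084838867188, 125.14515686035156), (47.766536712646484, 60.55340576171875), 60.101104736328125) 
 [[ 0.80020599 -0.45145665]
 [ 0.87958708 -0.59318423]
 [ 0.76889628 -0.64771635]
 [ 0.69118956 -0.50686783]] [0.16244403 0.12339451 0.16086218] [ 0.78496973 -0.54980626]
white [583.19048211 191.38456759] 8048 ((583.1719360351562, 190.69349670410156), (77.23622131347656, 110.05343627929688), 83.74596405029297) 
 [[ 0.69793941 -0.51911366]
 [ 0.72664808 -0.80413044]
 [ 0.52905365 -0.80850761]
 [ 0.50187473 -0.52857698]] [0.28645899 0.19764291 0.28124695] [ 0.61387897 -0.66508217]
white [259.91957956 232.37448057] 4091 ((260.6209716796875, 230.98043823242188), (75.45384979248047, 98.9500732421875), 6.766174793243408) 
 [[0.41031133 0.26230881]
 [0.65574846 0.23582375]
 [0.63118798 0.04609205]
 [0.38644033 0.07693286]] [0.24686199 0.19131475 0.24668313] [0.52092203 0.15528937]
(475, 799, 3)
```

View pics/z.png

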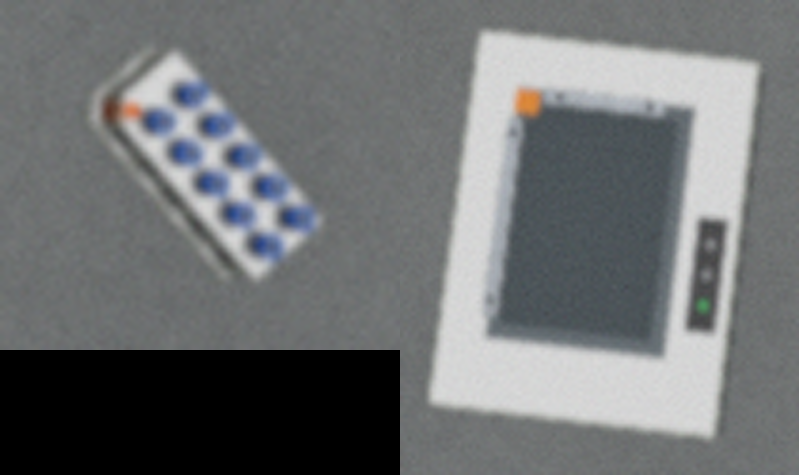

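The crop confirms the orange dot at the rack's upper-left (+x +y) corner, so its yaw is about 40°. The reader's yaw is about -6.7°, and its orange corner agrees with the computed one to 2 mm. Next I move over towards the rack.

Call:
move_arm([
  [0, 0, 6, -0.031, 0.038, -0.002, 0.085],
  [0, 0, 12, -0.062, 0.077, -0.004, 0.085],
  [0, 0, 18, -0.093, 0.115, -0.006, 0.085],
  [0, 0, 24, -0.124, 0.154, -0.008, 0.085],
  [0, 0, 30, -0.155, 0.192, -0.01, 0.085],
  [0, 0, 36, -0.186, 0.231, -0.012, 0.085],
  [0, 0, 42, -0.217, 0.269, -0.014, 0.085],
  [0, 0, 48, -0.248, 0.308, -0.016, 0.085],
  [0, 0, 54, -0.279, 0.346, -0.018, 0.085],
  [0, 0, 60, -0.31, 0.385, -0.02, 0.085],
])

```text
clock: 1.15
position: [0.4803, 0.1288, 0.2515]
ee_rot: [0.999, 0.05, 0.0, -0.0]
ft_force: [0.9, 0.3, -0.5]
grip_width: 0.992
```

```bash
cat >> h.py <<'E'
def need(pos,xang):
    o=manip.get_obs(); T=R.from_quat(o['ee_rot']); a=np.radians(xang)
    x=np.array([np.cos(a),np.sin(a),0]); z=np.array([0,0,-1.]); G=R.from_matrix(np.c_[x,np.cross(z,x),z])
    print('t',o['clock'],'pos',o['position'].round(4),'F',o['ft_force'].round(1),'g',round(o['grip_width'],3),'q',o['joint_pos'].round(2))
    print('turn',(T.inv()*G).as_rotvec(degrees=True).round(2),'shift',T.inv().apply(np.array(pos)-o['position']).round(4))
E
python3 -c "
from h import *
need([.455,-.36,.25],-50)"
```

```text
t 1.15 pos [0.4803 0.1288 0.2515] F [ 0.9  0.3 -0.5] g 0.992 q [-0.7   0.03  0.36  1.78 -0.01  1.34 -0.24]
turn [-3.000e-02  0.000e+00  5.571e+01] shift [-0.0738  0.4839  0.0012]
```

Call:
move_arm([
  [0, 0, 5.6, -0.007, 0.048, 0, 0.085],
  [0, 0, 11.2, -0.015, 0.097, 0, 0.085],
  [0, 0, 16.8, -0.022, 0.145, 0, 0.085],
  [0, 0, 22.4, -0.03, 0.194, 0, 0.085],
  [0, 0, 28, -0.037, 0.242, 0, 0.085],
  [0, 0, 33.6, -0.044, 0.29, 0, 0.085],
  [0, 0, 39.2, -0.052, 0.339, 0, 0.085],
  [0, 0, 44.8, -0.059, 0.387, 0, 0.085],
  [0, 0, 50.4, -0.066, 0.436, 0, 0.085],
  [0, 0, 55.7, -0.074, 0.484, 0, 0.085],
])

```text
clock: 2.15
position: [0.4564, -0.36, 0.2514]
ee_rot: [0.907, -0.422, 0.0, -0.0]
ft_force: [1.1, 0.4, -0.5]
grip_width: 0.996
```

```bash
python3 - <<'E'
from h import *
need([.47,-.377,.15],-50)
p=cams.camera_params('wrist'); im=cams.camera('wrist'); cv2.imwrite('pics/w1.png',im[:,:,::-1]); 
import json; json.dump({k:np.asarray(v).tolist() for k,v in p.items()},open('w1.json','w'))
m=masks(im)
for q,n,l in blobs(m['blue'],15): print('b',q.round(1),n,onz(p,[q],.062,True)[0].round(4))
for q,n,l in blobs(m['orange'],5): print('o',q.round(1),n,onz(p,[q],.01,True)[0].round(4),onz(p,[q],.045,True)[0].round(4))
E
```

```text
t 2.15 pos [ 0.4564 -0.36    0.2514] F [ 1.1  0.4 -0.5] g 0.996 q [-0.12  0.29  0.86  1.59 -0.22  1.37 -0.1 ]
turn [-0.03 -0.02  0.08] shift [0.0218 0.0006 0.1014]
b [430.6  12.2] 199 [ 0.6732 -0.3323  0.062 ]
b [336.7 138. ] 73 [ 0.4956 -0.3477  0.062 ]
b [355.5 138.4] 72 [ 0.5085 -0.3635  0.062 ]
b [336.  155.6] 74 [ 0.4804 -0.3599  0.062 ]
b [354.7 156.4] 76 [ 0.4931 -0.376   0.062 ]
b [335.5 173.1] 74 [ 0.4651 -0.3723  0.062 ]
b [354.  173.7] 75 [ 0.4779 -0.3884  0.062 ]
b [335.  190.1] 75 [ 0.4498 -0.3847  0.062 ]
b [353.2 190.5] 75 [ 0.4627 -0.4008  0.062 ]
b [334.5 207.1] 82 [ 0.4339 -0.3977  0.062 ]
b [352.2 207.2] 76 [ 0.447  -0.4134  0.062 ]
b [463.3 389.9] 525 [ 0.3073 -0.8461  0.062 ]
o [230.2  52. ] 20 [ 0.4927 -0.1808  0.01  ] [ 0.4953 -0.1922  0.045 ]
o [332.9 127.9] 31 [ 0.4983 -0.3424  0.01  ] [ 0.5004 -0.3391  0.045 ]
o [628.  212.7] 11 [ 0.802  -0.8966  0.01  ] [ 0.7764 -0.8427  0.045 ]
o [603.  281.9] 2439 [ 0.671  -0.9984  0.01  ] [ 0.6573 -0.9353  0.045 ]
o [630.1 219.9] 7 [ 0.8015 -0.922   0.01  ] [ 0.7759 -0.8658  0.045 ]
o [619. 243.] 7 [ 0.7494 -0.9417  0.01  ] [ 0.7286 -0.8837  0.045 ]
o [619.9 269. ] 8 [ 0.7273 -1.0254  0.01  ] [ 0.7084 -0.9598  0.045 ]
o [553.7 320.2] 73 [ 0.5267 -0.9485  0.01  ] [ 0.5262 -0.8899  0.045 ]
o [584.2 315.7] 11 [ 0.5901 -1.0445  0.01  ] [ 0.5838 -0.9772  0.045 ]
o [591.9 334.4] 81 [ 0.5826 -1.1644  0.01  ] [ 0.577  -1.0861  0.045 ]
o [588.7 333.7] 6 [ 0.5762 -1.1442  0.01  ] [ 0.5711 -1.0677  0.045 ]
```

View pics/w1.png

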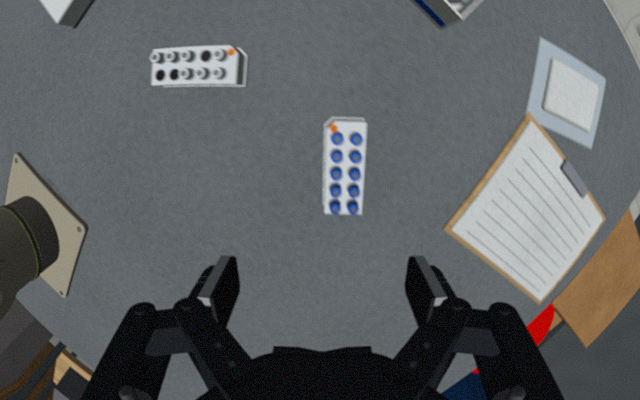

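The wrist view shows the blue rack upright, with its caps around (345,172) and the orange dot at (333,128). The white rack is well clear at (200,65). The ten caps give a centre of (0.471, -0.380) and a yaw of 39.1°, consistent with the top view. I'll descend and grip.

Call:
move_arm([
  [0, 0, 1, 0.025, 0.002, 0.03, 0.085],
  [0, 0, 1, 0.025, 0.002, 0.07, 0.085],
  [0, 0, 1, 0.025, 0.002, 0.11, 0.085],
  [0, 0, 1, 0.025, 0.002, 0.15, 0.085],
  [0, 0, 1, 0.025, 0.002, 0.185, 0.085],
  [0, 0, 1, 0.025, 0.002, 0.21, 0.085],
  [0, 0, 1, 0.025, 0.002, 0.228, 0.085],
  [0, 0, 1, 0.025, 0.002, 0.236, 0.085],
  [0, 0, 1, 0.025, 0.002, 0.237, 0.085],
  [0, 0, 1, 0.025, 0.002, 0.237, 0.085],
])

```text
clock: 3.2
position: [0.4717, -0.3791, 0.0152]
ee_rot: [0.904, -0.429, 0.001, 0.0]
ft_force: [-0.8, -0.1, -0.2]
grip_width: 0.999
```

Call:
move_arm([
  [0, 0, 0, 0, 0, 0, 0.07],
  [0, 0, 0, 0, 0, 0, 0.06],
  [0, 0, 0, 0, 0, 0, 0.052],
  [0, 0, 0, 0, 0, 0, 0.048],
  [0, 0, 0, 0, 0, 0, 0.04],
  [0, 0, 0, 0, 0, 0, 0.035],
  [0, 0, 0, 0, 0, 0, 0.035],
  [0, 0, 0, 0, 0, 0, 0.035],
], grip_force=45)

```text
clock: 4.0
position: [0.4715, -0.379, 0.0149]
ee_rot: [0.904, -0.429, 0.001, 0.0]
ft_force: [-0.1, 0.6, 5.2]
grip_width: 0.529
```

```bash
python3 - <<'E'
from h import *
need([.471,-.380,.2],-50.9)
im=cams.camera('wrist'); cv2.imwrite('pics/w2.png',im[:,:,::-1])
E
```

```text
t 4.0 pos [ 0.4715 -0.379   0.0149] F [-0.1  0.6  5.2] g 0.529 q [ 0.05  0.6   0.72  1.76 -0.47  0.96  0.07]
turn [-0.03 -0.06  0.15] shift [ 0.0006  0.0009 -0.1851]
```

View pics/w2.png

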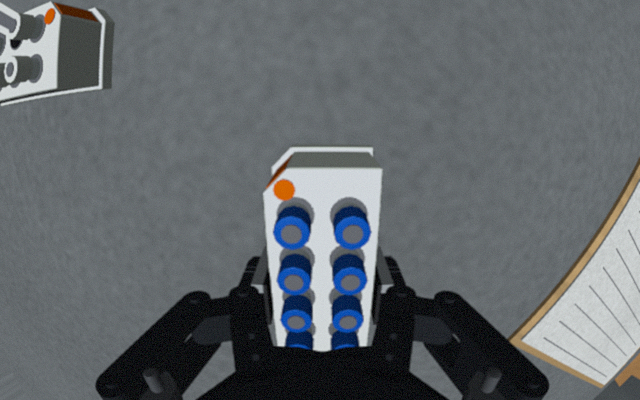

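The grip is good: 45 mm opening with the rack between the pads and the orange dot at (284,190) on the far left, as expected. Next I work out where the rack sits in the grip and lift.

```bash
python3 - <<'E'
from h import *
o=manip.get_obs(); p=cams.camera_params('wrist'); T=R.from_quat(o['ee_rot'])
for n,px,z in [('body end top',[[302,167],[381,168]],.045),('skirt end',[[292,149],[373,148]],.010),('dot',[[284,190]],.045)]:
    print(n,T.inv().apply(onz(p,px,z,True)-o['position']).round(4).tolist())
E
```

```text
body end top [[-0.0073, -0.0577, -0.0301], [0.0224, -0.0574, -0.0301]]
skirt end [[-0.0144, -0.0584, 0.0049], [0.0249, -0.059, 0.0049]]
dot [[-0.0144, -0.0487, -0.0301]]
```

Call:
move_arm([
  [0, 0, 0, 0, 0, -0.005, 0.035],
  [0, 0, 0, 0, 0, -0.02, 0.035],
  [0, 0, 0, 0, 0, -0.045, 0.035],
  [0, 0, 0, 0, 0, -0.08, 0.035],
  [0, 0, 0, 0, 0, -0.12, 0.035],
  [0, 0, 0, 0, 0, -0.16, 0.035],
  [0, 0, 0, 0, 0, -0.19, 0.035],
  [0, 0, 0, 0, 0, -0.2, 0.035],
])

```text
clock: 4.85
position: [0.4716, -0.3798, 0.2184]
ee_rot: [0.903, -0.429, 0.002, 0.0]
ft_force: [-0.2, 0.5, -1.5]
grip_width: 0.534
```

```bash
python3 -c "
from h import *
need([.43,.15,.22],-96.7)"
```

```text
t 4.85 pos [ 0.4716 -0.3798  0.2184] F [-0.2  0.5 -1.5] g 0.534 q [-0.06  0.38  0.86  1.58 -0.29  1.32 -0.06]
turn [-0.21 -0.19 45.91] shift [-0.4368 -0.3027 -0.0029]
```

Call:
move_arm([
  [0, 0, 4, -0.03, -0.021, 0, 0.035],
  [0, 0, 8, -0.07, -0.049, 0, 0.035],
  [0, 0, 13, -0.11, -0.076, 0, 0.035],
  [0, 0, 18, -0.15, -0.104, 0, 0.035],
  [0, 0, 23, -0.19, -0.132, 0, 0.035],
  [0, 0, 28, -0.23, -0.16, 0, 0.035],
  [0, 0, 33, -0.27, -0.187, 0, 0.035],
  [0, 0, 38, -0.31, -0.215, 0, 0.035],
  [0, 0, 43, -0.35, -0.243, 0, 0.035],
  [0, 0, 45.9, -0.38, -0.264, 0, 0.035],
])

```text
clock: 5.85
position: [0.4339, 0.0849, 0.214]
ee_rot: [-0.664, 0.748, 0.0, -0.0]
ft_force: [1.1, 0.7, -2.0]
grip_width: 0.533
```

```bash
python3 -c "
from h import *
need([.43,.15,.22],-96.7)"
```

```text
t 5.85 pos [0.4339 0.0849 0.214 ] F [ 1.1  0.7 -2. ] g 0.533 q [-0.81 -0.1   0.49  1.96  0.05  1.27 -2.03]
turn [ 0.04  0.02 -0.1 ] shift [-0.0642  0.0116 -0.006 ]
```

Call:
move_arm([
  [0, 0, 0, -0.02, -0.003, -0.004, 0.035],
  [0, 0, 0, -0.045, -0.006, -0.006, 0.035],
  [0, 0, 0, -0.064, -0.008, -0.006, 0.035],
  [0, 0, 0, -0.064, -0.008, -0.006, 0.035],
  [0, 0, 0, -0.064, -0.008, -0.006, 0.035],
])

```text
clock: 6.35
position: [0.4505, 0.1445, 0.2198]
ee_rot: [-0.665, 0.747, -0.0, -0.001]
ft_force: [0.8, -0.8, -2.2]
grip_width: 0.532
```

```bash
python3 - <<'E'
from h import *
need([.43,.15,.22],-96.7)
p=cams.camera_params('wrist'); im=cams.camera('wrist'); cv2.imwrite('pics/w3.png',im[:,:,::-1]); 
import json; json.dump({k:np.asarray(v).tolist() for k,v in p.items()},open('w3.json','w'))
m=masks(im)
for q,n,l in blobs(m['orange'],10): print('o',q.round(1),n,onz(p,[q],.055,True)[0].round(4))
E
```

```text
t 6.35 pos [0.4505 0.1445 0.2198] F [ 0.8 -0.8 -2.2] g 0.532 q [-0.86 -0.02  0.45  1.88  0.01  1.27 -2.1 ]
turn [ 0.04 -0.07  0.04] shift [-0.003   0.021  -0.0001]
o [75.  25.9] 20 [0.6852 0.4217 0.055 ]
o [247.2  32.2] 232 [0.6083 0.2    0.055 ]
o [71.4 42.8] 21 [0.6651 0.4301 0.055 ]
o [573.8 118.7] 13 [ 0.4963 -0.1806  0.055 ]
o [276.2 176.5] 30 [0.4573 0.1914 0.055 ]
o [284.  189.8] 330 [0.4421 0.1855 0.055 ]
```

View pics/w3.png

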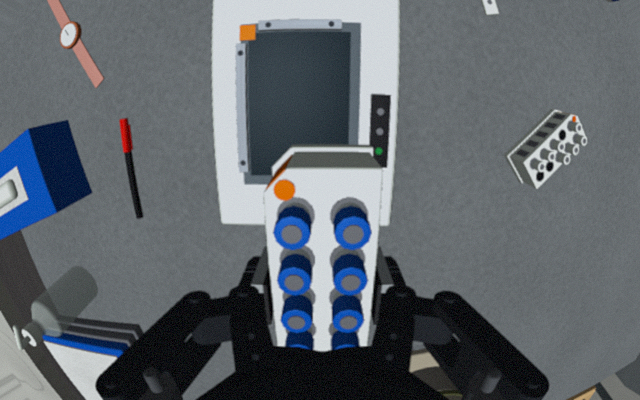

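The wrist view shows the rack held upright and the orange square at (247,32), where the rail lines cross. Its centre is therefore the corner, (0.608, 0.200). Next I measure the rail lines along the glass boundary.

```bash
python3 - <<'E'
from h import *
import json
p={k:np.array(v) for k,v in json.load(open('w3.json')).items()}
g=cv2.GaussianBlur(cv2.imread('pics/w3.png',0),(3,3),0).astype(float)
def edge(v):
    # first crossing of mid level between glass (end) and rail, walking from glass outward
    i=np.where(v>85)[0][0]; return i-(v[i]-85)/(v[i]-v[i-1])
print(g[100,232:262].round(),g[15:45,300].round())
side=onz(p,[[262-edge(g[r,200:263][::-1]),r] for r in range(48,160)],.055,True)[:,:2]
end=onz(p,[[c,50-edge(g[0:51,c][::-1])] for c in range(264,338)],.055,True)[:,:2]
def fit(P):
    for _ in range(3):
        vx,vy,x,y=cv2.fitLine(P.astype(np.float32),cv2.DIST_HUBER,0,.0005,.0001).ravel()
        e=abs((P-[x,y])@[-vy,vx]); P=P[e<max(.001,2*np.median(e))]
    return np.array([x,y]),np.array([vx,vy]),e.mean()
a,u,e1=fit(side); b,w,e2=fit(end)
print('side ang',np.degrees(np.arctan2(u[1],u[0])),e1,'end ang',np.degrees(np.arctan2(w[1],w[0])),e2)
t=np.linalg.solve(np.c_[u,-w],b-a); print('corner',a+t[0]*u)
E
```

```text
[214. 214. 213. 205. 187. 173. 168. 168. 167. 168. 169. 170. 159. 127.
  92.  79.  76.  69.  64.  64.  64.  64.  64.  63.  63.  63.  64.  63.
  63.  64.] [214. 214. 211. 202. 186. 175. 174. 176. 177. 175. 172. 172. 164. 134.
  97.  78.  72.  66.  60.  58.  58.  58.  58.  57.  58.  60.  60.  60.
  61.  61.]
side ang -7.2288346 0.0002076827147841109 end ang 82.91115 0.00013360864088555533
corner [0.6084945  0.20111929]
```

The rails give a yaw of about -7.15° and a corner at (0.6085, 0.2010), and they're square to each other within 0.15°. Home TCP is therefore about (0.547, 0.183, 0.070). I'll hover 12 mm off both rails first.

```bash
python3 -c "
from h import *
need([.5334,.1726,.1],-97.15)"
```

```text
t 6.4 pos [0.4505 0.1441 0.22  ] F [ 0.7 -0.3 -2. ] g 0.53 q [-0.86 -0.02  0.45  1.88  0.01  1.27 -2.1 ]
turn [ 0.03 -0.05  0.43] shift [-0.0381 -0.079   0.1199]
```

Call:
move_arm([
  [0, 0, 0.1, -0.008, -0.016, 0, 0.035],
  [0, 0, 0.2, -0.018, -0.038, 0, 0.035],
  [0, 0, 0.4, -0.028, -0.058, 0, 0.035],
  [0, 0, 0.4, -0.036, -0.075, 0.02, 0.035],
  [0, 0, 0.4, -0.038, -0.079, 0.05, 0.035],
  [0, 0, 0.4, -0.038, -0.079, 0.08, 0.035],
  [0, 0, 0.4, -0.038, -0.079, 0.105, 0.035],
  [0, 0, 0.4, -0.038, -0.079, 0.118, 0.035],
  [0, 0, 0.4, -0.038, -0.079, 0.12, 0.035],
  [0, 0, 0.4, -0.038, -0.079, 0.12, 0.035],
])

```text
clock: 7.4
position: [0.5338, 0.1735, 0.1011]
ee_rot: [-0.662, 0.749, -0.0, 0.0]
ft_force: [-0.5, -0.4, -1.5]
grip_width: 0.528
```

```bash
python3 - <<'E'
from h import *
need([.5334,.1726,.073],-97.15)
im=cams.camera('wrist'); a=im[:,150:500]; s=cams.camera('side'); b=cv2.resize(s[180:300,260:420],None,fx=2.6,fy=2.6,interpolation=2)
o=np.zeros((400,350+b.shape[1],3),np.uint8);o[:,:350]=a;o[:b.shape[0],350:]=b; cv2.imwrite('pics/w4.png',o[:,:,::-1])
E
```

```text
t 7.4 pos [0.5338 0.1735 0.1011] F [-0.5 -0.4 -1.5] g 0.528 q [-0.79  0.32  0.46  1.81 -0.16  1.05 -1.96]
turn [-0.04  0.02  0.06] shift [0.001  0.0003 0.0281]
```

View pics/w4.png

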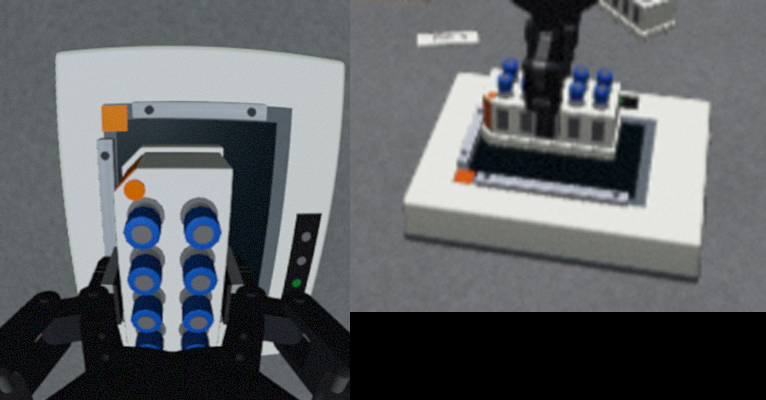

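The rack hovers inside both rails, parallel to them, with its key corner toward the orange square at (115,118). Lowering to just above the glass.

Call:
move_arm([
  [0, 0, 0, 0, 0, 0.006, 0.035],
  [0, 0, 0, 0, 0, 0.014, 0.035],
  [0, 0, 0, 0, 0, 0.021, 0.035],
  [0, 0, 0, 0, 0, 0.026, 0.035],
  [0, 0, 0, 0, 0, 0.027, 0.035],
  [0, 0, 0, 0, 0, 0.028, 0.035],
  [0, 0, 0, 0, 0, 0.028, 0.035],
])

```text
clock: 8.2
position: [0.5335, 0.1739, 0.0724]
ee_rot: [-0.662, 0.749, -0.0, 0.0]
ft_force: [-0.1, 0.7, -1.5]
grip_width: 0.534
```

Call:
move_arm([
  [0, 0, 0, 0, 0, 0.0005, 0.035],
  [0, 0, 0, 0, 0, 0.001, 0.035],
  [0, 0, 0, 0, 0, 0.001, 0.035],
  [0, 0, 0, 0, 0, 0.001, 0.035],
])

```text
clock: 8.6
position: [0.5334, 0.1739, 0.0714]
ee_rot: [-0.662, 0.749, 0.0, 0.0]
ft_force: [-0.5, 0.5, -2.1]
grip_width: 0.535
```

Call:
move_arm([
  [0, 0, 0, 0, 0, 0.0005, 0.035],
  [0, 0, 0, 0, 0, 0.001, 0.035],
  [0, 0, 0, 0, 0, 0.001, 0.035],
  [0, 0, 0, 0, 0, 0.001, 0.035],
])

```text
clock: 9.0
position: [0.5334, 0.1739, 0.0703]
ee_rot: [-0.662, 0.749, 0.0, -0.0]
ft_force: [0.6, 0.7, -0.8]
grip_width: 0.53
```

Call:
move_arm([
  [0, 0, 0, 0, 0, 0.0005, 0.035],
  [0, 0, 0, 0, 0, 0.0005, 0.035],
  [0, 0, 0, 0, 0, 0.0005, 0.035],
])

```text
clock: 9.3
position: [0.5335, 0.1739, 0.0699]
ee_rot: [-0.662, 0.749, -0.0, 0.0]
ft_force: [-0.3, -0.2, 0.2]
grip_width: 0.529
```

Call:
move_arm([
  [0, 0, 0, 0, 0, 0.0005, 0.035],
  [0, 0, 0, 0, 0, 0.0005, 0.035],
  [0, 0, 0, 0, 0, 0.0005, 0.035],
])

```text
clock: 9.6
position: [0.5334, 0.1739, 0.0699]
ee_rot: [-0.662, 0.749, 0.0, 0.0]
ft_force: [-3.9, 0.4, 6.3]
grip_width: 0.534
```

Call:
move_arm([
  [0, 0, 0, 0, 0, -0.0004, 0.035],
  [0, 0, 0, -0.003, -0.003, -0.0004, 0.035],
  [0, 0, 0, -0.006, -0.007, -0.0004, 0.035],
  [0, 0, 0, -0.0085, -0.01, -0.0004, 0.035],
  [0, 0, 0, -0.0085, -0.01, -0.0004, 0.035],
  [0, 0, 0, -0.0085, -0.01, -0.0004, 0.035],
])

```text
clock: 10.2
position: [0.5452, 0.1816, 0.0699]
ee_rot: [-0.662, 0.749, -0.0, 0.001]
ft_force: [2.4, 0.8, 1.0]
grip_width: 0.531
```

Call:
move_arm([
  [0, 0, 0, -0.0005, 0, 0, 0.035],
  [0, 0, 0, -0.001, 0, 0, 0.035],
  [0, 0, 0, -0.001, 0, 0, 0.035],
])

```text
clock: 10.5
position: [0.5448, 0.1818, 0.0699]
ee_rot: [-0.662, 0.749, -0.0, 0.0]
ft_force: [2.5, -1.5, 2.9]
grip_width: 0.533
```

Call:
move_arm([
  [0, 0, 0, -0.0005, 0, 0, 0.035],
  [0, 0, 0, -0.0005, 0, 0, 0.035],
  [0, 0, 0, -0.0005, 0, 0, 0.035],
])

```text
clock: 10.8
position: [0.5447, 0.1821, 0.0699]
ee_rot: [-0.662, 0.749, -0.0, 0.0]
ft_force: [1.3, -3.4, 4.6]
grip_width: 0.527
```

Call:
move_arm([
  [0, 0, 0, -0.0005, 0, 0, 0.035],
  [0, 0, 0, -0.0005, 0, 0, 0.035],
  [0, 0, 0, -0.0005, 0, 0, 0.035],
])

```text
clock: 11.1
position: [0.5447, 0.1826, 0.0698]
ee_rot: [-0.662, 0.749, -0.0, -0.0]
ft_force: [0.4, -4.5, 6.1]
grip_width: 0.531
```

Call:
move_arm([
  [0, 0, 0, 0, 0, -0.0003, 0.035],
  [0, 0, 0, -0.0005, 0, -0.0003, 0.035],
  [0, 0, 0, -0.0005, 0, -0.0003, 0.035],
])

```text
clock: 11.4
position: [0.5445, 0.1829, 0.0699]
ee_rot: [-0.662, 0.75, -0.0, -0.0]
ft_force: [0.5, -6.3, 3.8]
grip_width: 0.532
```

Call:
move_arm([
  [0, 0, 0, -0.0005, 0, 0, 0.035],
  [0, 0, 0, -0.0005, 0, 0, 0.035],
  [0, 0, 0, -0.0005, 0, 0, 0.035],
])

```text
clock: 11.7
position: [0.5445, 0.1829, 0.0699]
ee_rot: [-0.662, 0.75, -0.0, -0.001]
ft_force: [0.4, -6.2, 4.9]
grip_width: 0.533
```

Call:
move_arm([
  [0, 0, 0, -0.0005, 0, 0, 0.035],
  [0, 0, 0, -0.0005, 0, 0, 0.035],
  [0, 0, 0, -0.0005, 0, 0, 0.035],
])

```text
clock: 12.0
position: [0.5445, 0.1829, 0.0699]
ee_rot: [-0.662, 0.75, -0.0, -0.001]
ft_force: [0.4, -8.6, 6.9]
grip_width: 0.531
```

Call:
move_arm([
  [0, 0, 0, 0.0008, 0, -0.0005, 0.035],
  [0, 0, 0, 0.0008, -0.0005, -0.0005, 0.035],
  [0, 0, 0, 0.0008, -0.001, -0.0005, 0.035],
  [0, 0, 0, 0.0008, -0.001, -0.0005, 0.035],
])

```text
clock: 12.4
position: [0.5443, 0.1829, 0.0699]
ee_rot: [-0.662, 0.749, 0.001, -0.002]
ft_force: [-5.3, -7.2, 4.9]
grip_width: 0.534
```

Call:
move_arm([
  [0, 0, 0, 0, -0.0005, 0, 0.035],
  [0, 0, 0, 0, -0.001, 0, 0.035],
  [0, 0, 0, 0, -0.001, 0, 0.035],
])

```text
clock: 12.7
position: [0.5443, 0.1829, 0.07]
ee_rot: [-0.662, 0.749, 0.001, -0.002]
ft_force: [-12.4, -6.2, 11.2]
grip_width: 0.532
```

Call:
move_arm([
  [0, 0, 0, 0, -0.0005, 0, 0.035],
  [0, 0, 0, 0, -0.0005, 0, 0.035],
  [0, 0, 0, 0, -0.0005, 0, 0.035],
])

```text
clock: 13.0
position: [0.5444, 0.1829, 0.0699]
ee_rot: [-0.662, 0.749, 0.002, -0.003]
ft_force: [-13.1, -7.8, 11.6]
grip_width: 0.53
```

Fx has risen to -13 N with no motion, 2.4 mm short of the estimate. This could be the rail or a friction jam, so I'll look.

```bash
python3 - <<'E'
from h import *
need([.5468,.183,.07],-97.15)
im=cams.camera('wrist'); a=cv2.resize(im[90:210,235:395],None,fx=4.5,fy=4.5,interpolation=2)
cv2.imwrite('pics/w5.png',a[:,:,::-1]); cv2.imwrite('pics/w5f.png',im[:,:,::-1])
E
```

```text
t 13.0 pos [0.5444 0.1829 0.0699] F [-13.1  -7.8  11.6] g 0.53 q [-0.77  0.39  0.45  1.79 -0.2   1.01 -1.94]
turn [ 0.35 -0.11  0.1 ] shift [-0.0004 -0.0024 -0.0001]
```

View pics/w5.png

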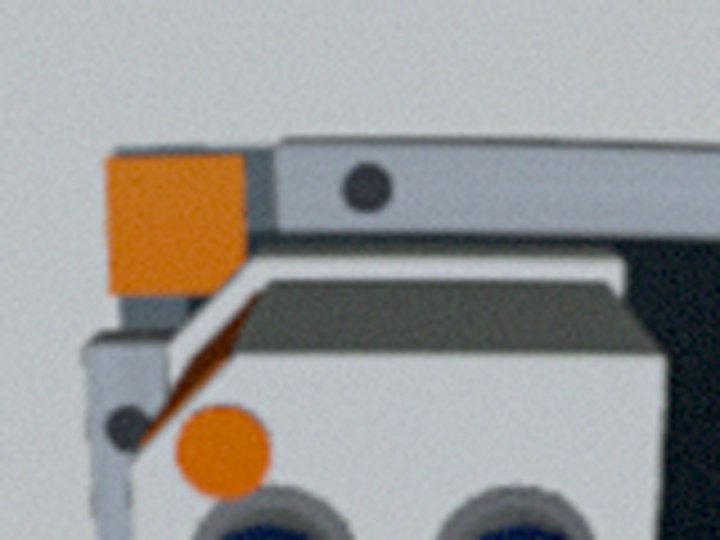

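```bash
python3 - <<'E'
from h import *
p=cams.camera_params('wrist'); c=np.cos(np.radians(-7.15));s=np.sin(np.radians(-7.15))
Rm=np.array([[c,s],[-s,c]]); k=np.array([.6085,.2010])
g=cv2.imread('pics/w5f.png'); print(g[138:152,324].tolist())
for n,px,z in [('end rail inner top',(324,142.4),.063),('skirt top edge',(324,146.5),.065),('body end',(324,152.7),.1),('body end2',(324,168.3),.1),('side rail inner top',(272.2,175),.063),('skirt left',(273.2,166.5),.065),('orange',(274,140),.055)]:
    q=onz(p,[px],z,True)[0]; print(n,((Rm@(q[:2]-k))*1000).round(2))
print(p['xyz'])
E
```

```text
[[165, 156, 146], [163, 154, 145], [146, 137, 129], [105, 97, 92], [63, 57, 45], [55, 52, 41], [57, 60, 53], [74, 74, 71], [95, 99, 94], [148, 153, 147], [180, 178, 174], [195, 193, 186], [196, 190, 185], [175, 173, 168]]
end rail inner top [ -0.28 -26.62]
skirt top edge [ -1.96 -26.61]
body end [  1.85 -26.3 ]
body end2 [ -4.07 -26.32]
side rail inner top [-16.63  -0.68]
skirt left [-11.76  -1.7 ]
orange [-0.12 -1.02]
[0.62893113 0.17295458 0.2119321 ]
```

There's still a gap of about 2 mm to the end rail, so this was a friction jam. I'll unload it, lift a hair to take the down-force off, and slide again.

Call:
move_arm([
  [0, 0, 0, 0.0005, 0.0015, 0, 0.035],
  [0, 0, 0, 0.001, 0.0025, -0.0003, 0.035],
  [0, 0, 0, 0.001, 0.0025, -0.0006, 0.035],
  [0, 0, 0, 0.001, 0.0025, -0.0006, 0.035],
])

```text
clock: 13.45
position: [0.5438, 0.1828, 0.0705]
ee_rot: [-0.662, 0.749, 0.0, -0.001]
ft_force: [-2.0, -3.3, -2.5]
grip_width: 0.53
```

```bash
python3 -c "
from h import *
need([.5468,.183,.07],-97.15)"
```

```text
t 13.45 pos [0.5438 0.1828 0.0705] F [-2.  -3.3 -2.5] g 0.53 q [-0.78  0.39  0.45  1.8  -0.2   1.   -1.94]
turn [ 0.09 -0.03  0.11] shift [-0.0005 -0.0029  0.0005]
```

Call:
move_arm([
  [0, 0, 0, 0, -0.0005, 0, 0.035],
  [0, 0, 0, 0, -0.001, 0, 0.035],
  [0, 0, 0, 0, -0.0015, 0, 0.035],
  [0, 0, 0, 0, -0.0015, 0, 0.035],
])

```text
clock: 13.85
position: [0.546, 0.1826, 0.071]
ee_rot: [-0.662, 0.749, 0.0, -0.0]
ft_force: [-1.5, -2.5, -1.8]
grip_width: 0.53
```

Call:
move_arm([
  [0, 0, 0, 0, -0.0005, 0, 0.035],
  [0, 0, 0, 0, -0.001, 0, 0.035],
  [0, 0, 0, 0, -0.001, 0, 0.035],
])

```text
clock: 14.15
position: [0.5466, 0.1826, 0.0711]
ee_rot: [-0.662, 0.749, 0.0, -0.0]
ft_force: [-4.5, -2.6, 0.7]
grip_width: 0.53
```

Call:
move_arm([
  [0, 0, 0, 0, -0.0005, 0, 0.035],
  [0, 0, 0, 0, -0.0005, 0, 0.035],
  [0, 0, 0, 0, -0.0005, 0, 0.035],
])

```text
clock: 14.45
position: [0.5467, 0.1826, 0.0711]
ee_rot: [-0.662, 0.749, 0.001, -0.001]
ft_force: [-7.5, -1.9, 2.1]
grip_width: 0.532
```

X contact is at 0.5467, as estimated. I'll ease off x, set it down on the glass, then push both ways.

Call:
move_arm([
  [0, 0, 0, 0, 0.0012, 0, 0.035],
  [0, 0, 0, 0.0003, 0.0012, 0.0006, 0.035],
  [0, 0, 0, 0.0003, 0.0012, 0.0012, 0.035],
  [0, 0, 0, 0.0003, 0.0012, 0.0012, 0.035],
])

```text
clock: 14.85
position: [0.5465, 0.1825, 0.0701]
ee_rot: [-0.662, 0.749, 0.0, 0.0]
ft_force: [-1.5, -1.7, 0.7]
grip_width: 0.53
```

```bash
python3 -c "
from h import *
need([.5468,.183,.07],-97.15)"
```

```text
t 14.85 pos [0.5465 0.1825 0.0701] F [-1.5 -1.7  0.7] g 0.53 q [-0.77  0.39  0.45  1.79 -0.2   1.   -1.94]
turn [-0.03  0.03  0.1 ] shift [-0.0005 -0.0002  0.0001]
```

Call:
move_arm([
  [0, 0, 0, -0.0004, -0.0004, 0, 0.035],
  [0, 0, 0, -0.0008, -0.0008, 0, 0.035],
  [0, 0, 0, -0.0008, -0.0008, 0, 0.035],
])

```text
clock: 15.15
position: [0.5466, 0.1826, 0.0699]
ee_rot: [-0.662, 0.749, 0.0, -0.001]
ft_force: [-7.4, -2.9, 5.0]
grip_width: 0.536
```

Call:
move_arm([
  [0, 0, 0, -0.0004, -0.0004, 0, 0.035],
  [0, 0, 0, -0.0006, -0.0004, 0, 0.035],
  [0, 0, 0, -0.0006, -0.0004, 0.0001, 0.035],
])

```text
clock: 15.45
position: [0.5466, 0.1826, 0.0699]
ee_rot: [-0.662, 0.749, 0.001, -0.001]
ft_force: [-11.2, -5.9, 10.4]
grip_width: 0.528
```

```bash
python3 - <<'E'
from h import *
need([.5468,.183,.07],-97.15); print(manip.get_obs()['torque'])
p=cams.camera_params('wrist'); im=cams.camera('wrist'); a=cv2.resize(im[90:210,235:395],None,fx=4.5,fy=4.5,interpolation=2)
cv2.imwrite('pics/w6.png',a[:,:,::-1])
E
```

```text
t 15.45 pos [0.5466 0.1826 0.0699] F [-11.2  -5.9  10.4] g 0.528 q [-0.77  0.39  0.45  1.79 -0.2   1.01 -1.94]
turn [ 0.15 -0.07  0.06] shift [-0.0004 -0.0001 -0.0001]
[-1.35803604  2.11201441 -0.27246089]
```

View pics/w6.png

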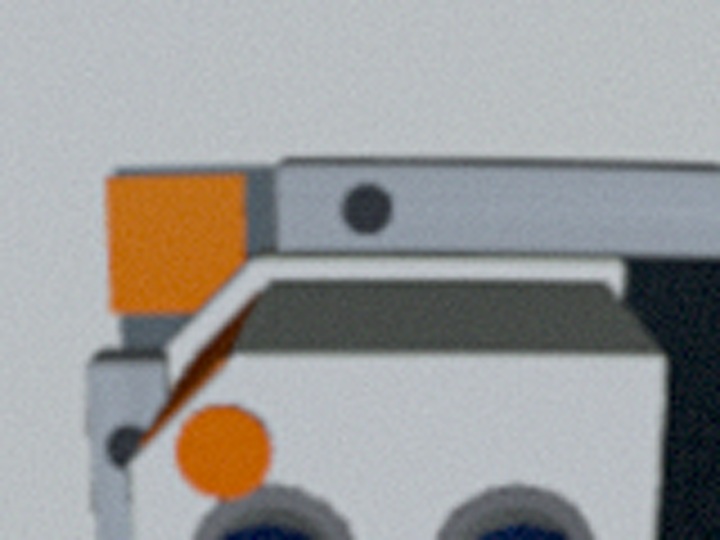

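The end rail is now tight against the skirt, with no dark gap, and the side rail meets it on the left. I'll rebalance: less x and z load, more y, so friction can't mask a y gap.

Call:
move_arm([
  [0, 0, 0, 0, 0.001, -0.0003, 0.035],
  [0, 0, 0, 0, 0.001, -0.0005, 0.035],
  [0, 0, 0, -0.0005, 0.001, -0.0005, 0.035],
  [0, 0, 0, -0.0005, 0.001, -0.0005, 0.035],
])

```text
clock: 15.9
position: [0.5466, 0.1827, 0.07]
ee_rot: [-0.662, 0.75, -0.0, -0.001]
ft_force: [-3.2, -6.6, 1.1]
grip_width: 0.529
```

Call:
move_arm([
  [0, 0, 0, -0.0003, 0, 0, 0.035],
  [0, 0, 0, -0.0005, 0, 0, 0.035],
  [0, 0, 0, -0.0005, 0, 0, 0.035],
])

```text
clock: 16.2
position: [0.5466, 0.1827, 0.07]
ee_rot: [-0.662, 0.75, -0.0, -0.001]
ft_force: [-3.6, -8.2, 0.7]
grip_width: 0.532
```

```bash
python3 -c "
from h import *
need([.5468,.183,.07],-97.15);print(manip.get_obs()['position'])"
```

```text
t 16.2 pos [0.5466 0.1827 0.07  ] F [-3.6 -8.2  0.7] g 0.532 q [-0.77  0.39  0.45  1.79 -0.2   1.01 -1.94]
turn [ 0.05 -0.13  0.01] shift [-0.0003 -0.0002  0.    ]
[0.54660614 0.1827093  0.07002508]
```

Fy is -8.2 N with almost no x or z load and no motion, so the side rail really is in contact. Final step is a moderate push on both rails plus a light seat downward.

Call:
move_arm([
  [0, 0, 0, 0, -0.0003, 0, 0.035],
  [0, 0, 0, 0, -0.0005, 0.0001, 0.035],
  [0, 0, 0, 0, -0.0005, 0.0001, 0.035],
  [0, 0, 0, 0, -0.0005, 0.0001, 0.035],
  [0, 0, 0, 0, -0.0005, 0.0001, 0.035],
])

```text
clock: 16.7
position: [0.5466, 0.1827, 0.07]
ee_rot: [-0.662, 0.75, -0.0, -0.001]
ft_force: [-7.2, -7.9, 5.1]
grip_width: 0.531
```

```bash
python3 - <<'E'
from h import *
need([.5468,.183,.07],-97.15)
im=cams.camera('wrist'); s=cams.camera('side'); b=cv2.resize(s[190:290,270:420],None,fx=2.6,fy=2.6,interpolation=2); t=cams.camera('top')
o=np.zeros((560,790,3),np.uint8);a=im[90:230,150:400];a=cv2.resize(a,None,fx=1.6,fy=1.6,interpolation=2)
o[:a.shape[0],:400]=a;o[:260,400:]=b;t=cv2.resize(t[60:300,200:510],None,fx=1.2,fy=1.2);o[265:265+t.shape[0],:t.shape[1]]=t
cv2.imwrite('pics/w7.png',o[:,:,::-1]); need([.5468,.183,.07],-97.15)
E
```

```text
t 16.7 pos [0.5466 0.1827 0.07  ] F [-7.2 -7.9  5.1] g 0.531 q [-0.77  0.39  0.45  1.79 -0.2   1.01 -1.94]
turn [ 0.11 -0.13  0.02] shift [-0.0003 -0.0002 -0.    ]
t 16.85 pos [0.5466 0.1827 0.0699] F [-6.5 -7.6  4. ] g 0.528 q [-0.77  0.39  0.45  1.79 -0.2   1.01 -1.94]
turn [ 0.11 -0.13  0.01] shift [-0.0003 -0.0002 -0.0001]
```

View pics/w7.png

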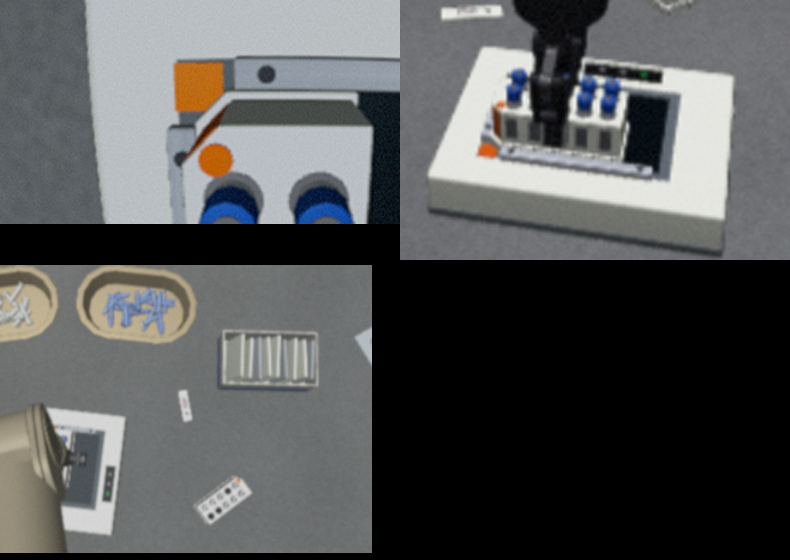

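The rack sits flat in the rail corner, snug against both rails. The white rack, cassette and kit box haven't moved. The forces are steady at about 7 N, 8 N and 4 N, so I'm handing in.

```bash
python3 -c "
from workcell import manip
print(manip.hand_in())"
```

```text
the job is handed in; nothing more can be done
None
```

The blue rack is on the reader's glass with its orange-dotted corner at the rail corner. I handed in at 16.9 s with the gripper still holding it against both rails.

- **Forces:** The last reading was about 6.5 N along world x (end rail), 7.6 N along world y (side rail) and 4 N on the glass, and the arm position was steady. The reader is turned by about -7°, so these are close to the rail directions.
- **Contact:** Further pushing moved neither direction. The final position is within 0.4 mm of the home position I worked out from the camera.
- **Flatness:** The tool was tilted about 0.15° at the end. The underside is at glass height, judging by the height at which it first touched.
- **Other objects:** In the last picture the white rack, cassette and kit box were where they started. I did not check the marker in that picture, but the arm's path did not come close to it.

**Jam on the first push:** The first push towards the end rail stuck by friction. It read about 13 N while still 2 mm short, and a close-up picture showed the gap. I eased off, lifted the rack about half a millimetre, slid it to the rail, set it back down and pushed again. In the later close-up the gap was gone.

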